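# Hang the second bulb carrier on the occupied hook

## Robot

A 6-joint arm with a two-finger parallel gripper is mounted at the origin on the work surface. World frame = base frame: x ahead of the robot, y to its left, z up, the work surface at z = 0. Lengths are in m, angles in rad, forces in N, time in s.
With the tool pointing down it reaches from about 0.3 to 0.75 m from the base axis. Payload 8.5 kg.
Tool frame: the origin (TCP) lies midway between the tips of the shut fingers; the grasp point (between the pads) lies 19 mm behind it; x points along the fingers, y is the direction in which the jaws open and shut, and the axes are right-handed (so a half turn about x gives the same grasp; the last joint's range is limited). The gripper opens to 85 mm and grips with 20 to 120 N. Pads are 22 mm wide; open, the fingers measure 114 mm over their backs; the gripper's body (76 mm by 85 mm) begins 54 mm behind the grasp point. The pads swing forward as they close: fully open they stand 13 mm farther back than shut.
Start: joints at [0.909, 0.381, 1.297, -0, 1.464, -0.215], TCP at [0.238, 0.496, 0.231] pointing down, gripper open.
Joint ranges: [-3.11, 3.11], [-0.89, 2.33], [0.22, 2.48], [-1.42, 4.56], [0.17, 2.85], [-2.88, 2.88]. Speed limits (rad/s): [2.39, 2.39, 3.14, 3.14, 3.14, 3.14].

## Interface

Orientations are given as [roll, pitch, yaw] about the fixed x, y, z axes, in that order (R = Rz(yaw) Ry(pitch) Rx(roll)).
In Python, from workcell import * gives the robot as it stands.
- The arm moves only by the shell command python3 -m pendant 'ROWS' [FORCE]. ROWS is JSON, a list that holds one entry, the list of rows, each a list of 7 numbers: the shift along the tool's x, y, z normalised to -1 to 1, where 1 is 100 mm, then the turn, a rotation vector about the tool's x, y, z normalised to -1 to 1, where 1 is pi rad, then the opening, from -1 (shut) to 1 (fully open), so that 0 is half open. In form: [[[dx, dy, dz, ax, ay, az, hand], ...]]. A call has 1 to 8 rows; each row is the pose to reach, as a shift and turn from the pose commanded when the call began, along the tool's axes at that moment, turning the shorter way round; what a row does not reach only later rows make up. A row lasts 1/8 s, in which the tool goes at most 62.5 mm and 10.7 degrees, less where a joint would pass 70% of its speed; a pose out of reach is approached as far as the arm can. A call with a number of a shift or a turn outside -1 to 1 is refused whole. A call with a gripper value outside its range is refused whole. The fingers move at their own pace and stop on an object; FORCE is the grip in N (left out, the last holds). Time passes only in rows, so rows that repeat a pose let the fingers close. It gives the time, the measured TCP pose, the force and the opening at its end, in the units of the state.
- state(): the state, without advancing time (a new reading comes with each control period).
- get_image(name): name is "scene" or "top"; returns a dict with "color" (480x640x3 uint8, blue, green, red), "camera_matrix" (3x3 intrinsics, pixels), "dist" ([k1, k2, p1, p2, k3] as OpenCV has them; the pictures are not rectified), "pose" (4x4, takes a point from camera to world coordinates). Camera axes: x right, y up, looking along -z (the intrinsics and any distortion apply to the point x, -y, -z); pixel columns grow to the right and rows downward; lengths in m; the calibration is good to about 2 mm. A picture is of the moment at which its call begins. There is no depth.
- close_job(): hands the job in, once; it reports no verdict.
Trained networks look in the newest picture that a camera, given by its name, has taken for a name from the list of things; names that differ only in an ending like _2 or _b are one class to them, and where a whole thing is asked for, a point or a joint stands for the part that bears it (a point fixed in the world has none). Each returns a list of dicts, best first, with "conf" (0 to 1); they miss things now and then, are a little off and sometimes report something else, mostly with a low value. They report only what shows in the picture. A call takes as long as a camera call. They do not tell look-alikes from the thing itself.
- recognise(camera, query): "bbox" ([left, top, right, bottom] in pixels, round what is visible of it).
- tip_of(camera, query): "centre" ([column, row] in pixels: a listed point, or the origin of a listed thing).
The state is a dict: "t": time; "q": joint angles; "qvel": joint speeds; "joint_torque": joint torques, N m; "tcp_pos": TCP position; "ee_rot": TCP orientation; "wrist_force": force on the tool from outside, world axes, zero at the start; "wrist_torque": the same for the moment, N m; "opening": opening from 0.0 (shut) to 1.0 (fully open).
Only numpy, scipy, OpenCV 4.12 (cv2) and the standard library are available. Lean on these libraries where they do the work, as an engineer would, in place of code of your own. Each camera call takes 0.05 s, during which the arm holds its last target.

## Task

Take the bulb carrier with the yellow hanger loop out of the blue nest and hang it on the same hook as the grey-looped one, in front of it and behind the hook's upturned tip; there is no room until you push the grey-looped carrier back along the bar with the yellow-looped one. Push the pair back until you feel the spring pad of the stop push back firmly (about 10 N), but never crush the carriers together or force the hook, do not knock the first carrier off the bar, and do not disturb the tail lamp, the grey bin or the jar. Leave both carriers hanging free, side by side, at rest.

Things in the scene. Friction and masses are not known exactly. Their poses are not given: they have to be found in the camera images.
- stand: fixed stand: base plate, post 30 x 30 at own x 35, y 85, and a cross arm (x 20 to 50, y -25 to 100, top at 210) from which a round steel hook bar, 8 in diameter, level, sticks out along the stand's own -x, its axis 200 above the bench, ending in an upturned tip. Origin: on the bench under the bar's line; below the bar, own x from -160 to -12 is free
- bar (a point): point on the bar's axis at the stand's own x = -50, axes as the stand's. Nearer the cross arm an orange spring pad (44 wide, 26 high, on a clamp collar) is the stop: its front face lies at a stand x between -45 and -20, where exactly differs each time and is not measured: feel for it. It gives 1 mm per 2 N, at most 10 mm
- hook_tip (a point): top of the upturned tip: the stand's own x = -119, 212 above the bench (12 above the bar's axis). The tip is 8 in diameter; its inner side is at own x = -115
- first_carrier: black bulb-carrier tray with silver cups, 100 wide (own y), 22 thick (x), 80 high; on top a grey hanger loop 36 wide (y), 26 deep (x), up to 136. The loop's window runs through along x: 22 wide, floor at 86, inverted-V roof, peak 122, edges 118. About 0.2 kg. Origin: centre of underside, z up. Hangs on the bar at the start, at a stand x of -98 to -80, axes along the stand's; slides with some friction (up to 3 N)
- first_carrier_eye (a point): peak of the window roof of the grey-looped carrier, 122 above its underside; it stands 4 above the bar's axis when hanging
- second_carrier: black bulb-carrier tray with silver cups, 100 wide (own y), 22 thick (x), 80 high; on top a yellow hanger loop 36 wide (y), 26 deep (x), up to 136. The loop's window runs through along x: 22 wide, floor at 86, inverted-V roof, peak 122, edges 118. About 0.2 kg. Origin: centre of underside, z up. Stands in the nest. Grasp the loop's flat outer sides (36 apart in y) from above, 110 above the underside
- second_carrier_eye (a point): peak of the window roof of the yellow-looped carrier, 122 above its underside; 4 above the bar's axis when hanging. To pass the upturned tip, hold the carrier 9 to 26 higher than when hanging. The two loops touch when the eyes are 26 apart along the bar
- nest: blue open-topped holder, fixed, 42 (x) x 120 (y) x 40 high, walls 7, floor 7 thick; the second carrier stands in it with 3 of play all round. Origin: centre of the underside.
- tail_lamp: finished red tail lamp lying on the bench, 100 x 170 x 54 high, loose; leave alone. Origin: centre of the underside
- bulb_bin: grey open bin 140 x 110 x 70 high, loose; leave alone. Origin: centre of the underside
- grease_jar: small grey jar with white lid, 52 in diameter, 62 high, loose; leave alone. Origin: centre of the underside
Mind the look-alikes: they are no part of the job. Leave any purple or turquoise look-alike of the second_carrier alone.

How it is judged:
By the outcome, as a careful person would: the job done as asked, in the order asked, and still so for the second after the job is handed in, with the robot touching nothing.
It also fails if it takes over 70 s, if anything falls off the work surface, if the arm or the gripper's body presses on something with over 40 N, if the wrist force passes 120 N, or if a joint passes its speed limit or range.

## Working session

There is one attempt and no reset: what is moved stays moved. The work goes in short steps, Python scripts to look and compute and a shell command to move; the robot and the scene stay as the last step left them, time stands still between calls to the robot, and variables do not carry over. Pictures are saved under pics/ and viewed, and the job is handed in when it is done.

```bash
ls; mkdir -p pics
python3 - <<'E'
from workcell import *
import cv2
s=state();print(s)
for c in("scene","top"):
    im=get_image(c);cv2.imwrite(f"pics/{c}0.png",im["color"]);print(im["camera_matrix"],im["dist"],im["pose"])
    for q in("second_carrier","first_carrier","nest","second_carrier_eye","first_carrier_eye","hook_tip","bar","stand","tail_lamp","bulb_bin","grease_jar"):
        print(c,q,[(d["conf"],[round(v) for v in d["bbox"]]) for d in recognise(c,q)][:4],[(d["conf"],[round(float(v),1) for v in d["centre"]]) for d in tip_of(c,q)][:4])
print(state()["t"])
E
```

```text
pics
{'t': 0.0, 'q': array([ 9.08716878e-01,  3.81182418e-01,  1.29827696e+00,  9.52839627e-06,
        1.46357259e+00, -2.15293268e-01]), 'qvel': array([-0.00163686,  0.00102539,  0.00014139,  0.00104556,  0.00176337,
        0.00083567]), 'joint_torque': array([ 9.42602746e-04, -4.48478222e+01, -2.31275439e+01, -1.38674086e-04,
        4.91759100e-03,  3.00801150e-05]), 'tcp_pos': array([0.23744986, 0.49577672, 0.2307136 ]), 'ee_rot': array([-1.79267059,  1.56935699, -2.23945779]), 'wrist_force': array([ 0.40787674,  0.49100255, -0.82143042]), 'wrist_torque': array([-0.04322825, -0.02059665,  0.01742025]), 'opening': 0.9974115141017424}
[[486.73215968   0.         314.84559816]
 [  0.         486.73215968 238.1837902 ]
 [  0.           0.           1.        ]] [-0.06554942  0.          0.          0.          0.        ] [[ 0.41216972 -0.72436163  0.55264486  1.1302342 ]
 [ 0.91106508  0.32185004 -0.25762951 -0.13887785]
 [ 0.00874816  0.60968252  0.79259743  0.88726062]
 [ 0.          0.          0.          1.        ]]
scene second_carrier [(0.67, [111, 201, 255, 353]), (0.66, 
[... 1845 characters left out ...]
, 266])] [(0.95, [263.1, 251.5])]
top second_carrier_eye [(0.84, [243, 283, 271, 337]), (0.8, [232, 181, 283, 213])] [(0.77, [250.6, 308.5]), (0.7, [254.5, 193.7]), (0.64, [255.6, 243.3]), (0.53, [505.4, 310.1])]
top first_carrier_eye [(0.67, [457, 298, 524, 324])] [(0.73, [509.6, 313.6])]
top hook_tip [(0.69, [381, 216, 511, 330])] [(0.95, [511.5, 327.1])]
top bar [(0.72, [379, 218, 514, 333])] [(0.8, [497.7, 290.1])]
top stand [(0.8, [377, 215, 510, 334])] [(0.76, [454.0, 271.3])]
top tail_lamp [(0.58, [331, 126, 413, 183])] [(0.96, [370.0, 156.1])]
top bulb_bin [(0.95, [122, 189, 196, 274])] [(0.96, [166.4, 233.4])]
top grease_jar [(0.92, [363, 334, 389, 360])] [(0.6, [376.0, 347.2])]
2.3
```

View pics/scene0.png

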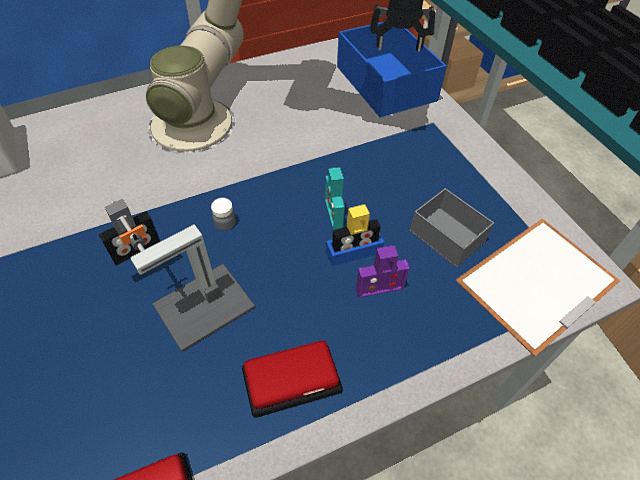

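View pics/top0.png

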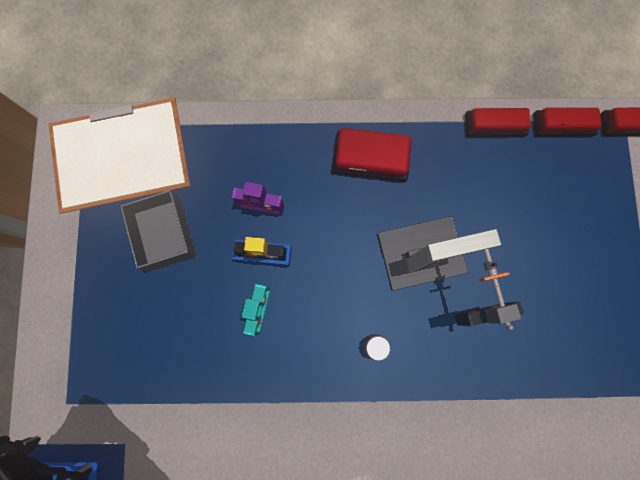

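Run:
```python
import cv2
a=cv2.imread("pics/scene0.png");b=cv2.imread("pics/top0.png")
cv2.imwrite("pics/c1.png",cv2.resize(a[150:310,300:420],None,fx=5,fy=5)[:600*2][:800].copy()[:600] if 0 else cv2.resize(a[155:305,310:430],None,fx=4,fy=4))
cv2.imwrite("pics/c2.png",cv2.resize(a[190:360,80:270],None,fx=3.5,fy=3.5,interpolation=cv2.INTER_CUBIC))
cv2.imwrite("pics/c3.png",cv2.resize(b[205:345,370:540],None,fx=4.2,fy=4.2,interpolation=cv2.INTER_CUBIC))
cv2.imwrite("pics/c4.png",cv2.resize(b[170:345,210:310],None,fx=3.4,fy=3.4,interpolation=cv2.INTER_CUBIC))
```

```text
(no output)
```

View pics/c1.png

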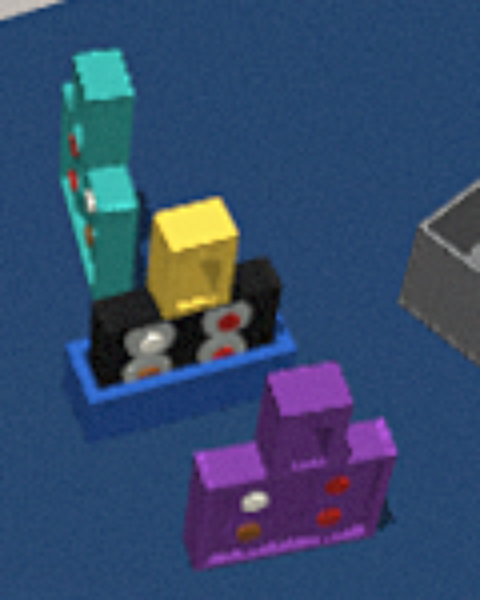

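View pics/c2.png

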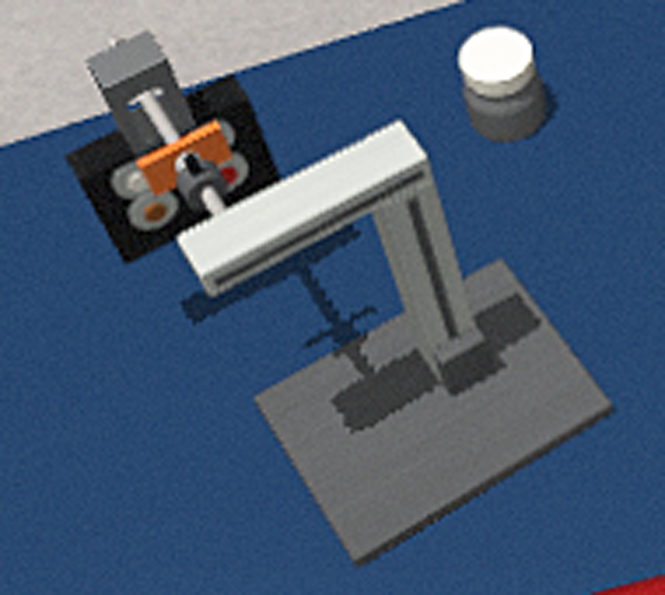

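View pics/c3.png

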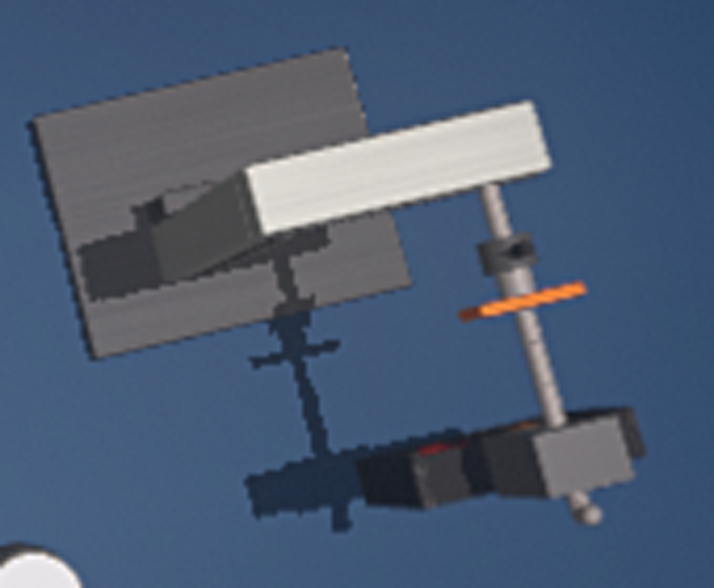

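View pics/c4.png

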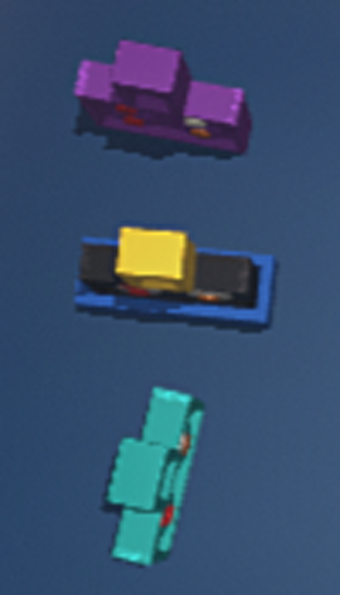

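```bash
cat > h.py <<'E'
import numpy as np, cv2
from scipy.optimize import least_squares
K={'scene':np.array([[486.73215968,0,314.84559816],[0,486.73215968,238.1837902],[0,0,1]]),'top':np.array([[443.23338486,0,317.77270843],[0,443.23338486,244.48591506],[0,0,1]])}
D={'scene':np.array([-0.06554942,0,0,0,0]),'top':np.array([-0.02281108,0,0,0,0])}
P={'scene':np.array([[0.41216972,-0.72436163,0.55264486,1.1302342],[0.91106508,0.32185004,-0.25762951,-0.13887785],[0.00874816,0.60968252,0.79259743,0.88726062],[0,0,0,1]]),
'top':np.array([[-0.01373956,0.98711384,-0.15942867,0.44778977],[-0.99990508,-0.01372827,0.00117226,0.09575181],[-0.00103153,0.15942964,0.98720875,0.96656769],[0,0,0,1]])}
F=np.diag([1.,-1,-1])
def proj(c,X):
    R=F@P[c][:3,:3].T; t=-R@P[c][:3,3]
    return cv2.projectPoints(np.asarray(X,float).reshape(-1,1,3),cv2.Rodrigues(R)[0],t,K[c],D[c])[0].reshape(-1,2)
def ray(c,px,z):
    u=cv2.undistortPoints(np.array(px,float).reshape(-1,1,2),K[c],D[c]).reshape(-1,2)
    d=(P[c][:3,:3]@F@np.c_[u,np.ones(len(u))].T).T
    o=P[c][:3,3]; return o+d*((z-o[2])/d[:,2])[:,None]
def place(p,L):
    L=np.asarray(L,float);c,s=np.cos(p[2]),np.sin(p[2])
    return np.c_[p[0]+c*L[:,0]-s*L[:,1],p[1]+s*L[:,0]+c*L[:,1],L[:,2]]
def fit(obs,p0): # obs: {cam:(local pts, px)}
    f=lambda p:np.concatenate([(proj(c,place(p,L))-np.array(x)).ravel() for c,(L,x) in obs.items()])
    r=least_squares(f,p0,loss='soft_l1'); return r.x,r.fun.reshape(-1,2)
E
python3 - <<'E'
from h import *
a=[[.05,.1,.21],[.05,-.025,.21],[.02,-.025,.21],[.02,.1,.21],[-.119,0,.212]]
tp=[[245,168],[530,100],[552,168],[263,236]]; tp=[[370+u/4.2,205+v/4.2] for u,v in tp]+[[511,326.9]]
sp=[[428,158],[213,277],[178,235],[400,122]]; sp=[[80+u/3.5,190+v/3.5] for u,v in sp]
for o in({'top':(a,tp)},{'scene':(a[:4],sp)},{'top':(a,tp),'scene':(a[:4],sp)}):
    p,r=fit(o,[.38,-.3,.2]);print(p.round(4),r.round(1).tolist())
    print(place(p,[[-.119,0,.2]]))
print(ray('top',[[256,243]],.143),ray('scene',[[358,212]],.143))
b=cv2.imread("pics/top0.png");s=cv2.imread("pics/scene0.png")
for n,im in(("t",b[225:275,220:300]),("s",s[195:270,315:395])):
    cv2.imwrite(f"pics/y{n}.png",cv2.resize(im,None,fx=8,fy=8,interpolation=cv2.INTER_NEAREST))
cv2.imwrite("pics/ft.png",cv2.resize(b[285:345,450:535],None,fx=8,fy=8,interpolation=cv2.INTER_NEAREST))
E
```

```text
[ 0.5398 -0.2037  0.2151] [[-0.7, -0.5], [0.3, -0.3], [0.1, 0.0], [-0.4, 0.1], [0.6, 0.7]]
[[ 0.42349768 -0.22908253  0.2       ]]
[ 0.5435 -0.2044  0.2186] [[0.8, -0.5], [-3.0, 0.4], [-0.3, 0.6], [0.8, -0.8]]
[[ 0.42733817 -0.23017211  0.2       ]]
[ 0.5408 -0.204   0.2158] [[-0.5, -1.0], [0.4, -0.9], [0.2, -0.6], [-0.2, -0.5], [0.8, 0.1], [0.6, -1.5], [-3.2, -0.9], [-0.4, -0.6], [0.6, -1.8]]
[[ 0.42454823 -0.22948175  0.2       ]]
[[0.58524589 0.21112179 0.143     ]] [[0.58594342 0.21000198 0.143     ]]
```

View pics/yt.png

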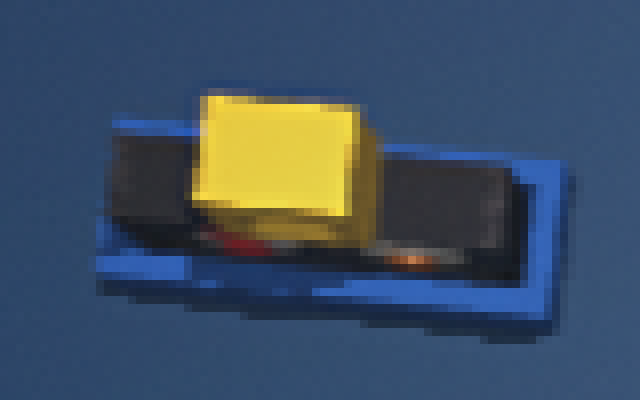

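View pics/ys.png

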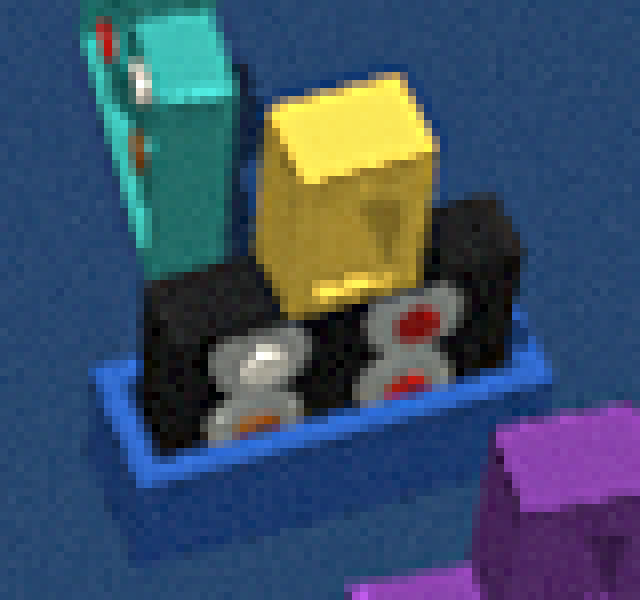

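View pics/ft.png

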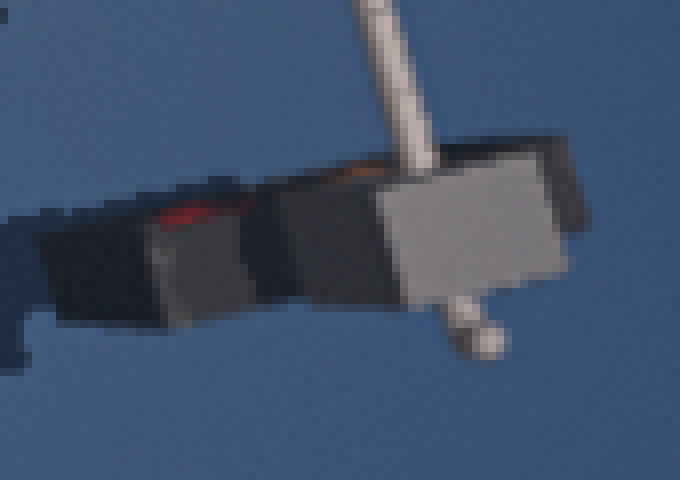

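```bash
cat > m.py <<'E'
from h import *
a=[[.05,.1,.21],[.05,-.025,.21],[.02,-.025,.21],[.02,.1,.21],[-.119,0,.212]]
tp=[[245,168],[530,100],[552,168],[263,236]]; tp=[[369.6+u/4.2,204.6+v/4.2] for u,v in tp]+[[449.5+487/8,284.5+339/8]]
sp=[[428,158],[213,277],[178,235],[400,122]]; sp=[[79.6+u/3.5,189.6+v/3.5] for u,v in sp]
for o in({'top':(a,tp)},{'scene':(a[:4],sp)},{'top':(a,tp),'scene':(a[:4],sp)}):
    p,r=fit(o,[.38,-.3,.2]);print('stand',p.round(4),r.round(1).tolist())
S=p
def sq(z): return [[.013,.018,z],[.013,-.018,z],[-.013,-.018,z],[-.013,.018,z]]
yt=[[219.5+u/8,224.5+v/8] for u,v in [(202,95),(360,105),(348,217),(193,203)]]
# scene: order own(+x,+y),(+x,-y),(-x,-y),(-x,+y); scene near=+x, right=+y
ys=[[314.5+u/8,194.5+v/8] for u,v in [(438,148),(303,184),(262,108),(402,73)]]
for o in({'top':(sq(.143),yt)},{'scene':(sq(.143),ys)},{'top':(sq(.143),yt),'scene':(sq(.143),ys)}):
    p,r=fit(o,[.58,.2,-.1]);print('yel',p.round(4),r.round(1).tolist())
gt=[[449.5+u/8,284.5+v/8] for u,v in [(378,190),(542,152),(568,270),(405,307)]]
p,r=fit({'top':(sq(.218),gt)},[.44,-.22,.2]);print('grey',p.round(4),r.round(1).tolist())
c,s=np.cos(S[2]),np.sin(S[2]);d=p[:2]-S[:2];print('grey in stand',c*d[0]+s*d[1],-s*d[0]+c*d[1])
p,r=fit({'scene':(sq(.218),[[80-.4+u/3.5,190-.4+v/3.5] for u,v in[(166,62),(106,92),(88,62),(150,33)]])},[.44,-.22,.2]);print('grey sc',p.round(4),r.round(1).tolist())
d=p[:2]-S[:2];print('grey in stand',c*d[0]+s*d[1],-s*d[0]+c*d[1])
# nest rim corners in top (z=.04)
nt=[[219.5+u/8,224.5+v/8] for u,v in [(113,120),(570,160),(552,323),(97,278)]]
n=[[.021,.06,.04],[.021,-.06,.04],[-.021,-.06,.04],[-.021,.06,.04]]
p,r=fit({'top':(n,nt)},[.58,.2,-.1]);print('nest',p.round(4),r.round(1).tolist())
E
python3 m.py
```

```text
stand [ 0.5403 -0.203   0.2132] [[-0.7, -0.5], [0.4, -0.2], [0.1, 0.1], [-0.4, 0.1], [0.6, 0.5]]
stand [ 0.5424 -0.2048  0.2191] [[0.8, -0.5], [-2.9, 0.3], [-0.2, 0.6], [0.7, -0.8]]
stand [ 0.5409 -0.2037  0.213 ] [[-0.3, -0.9], [0.7, -0.6], [0.4, -0.2], [-0.0, -0.3], [1.0, 0.1], [1.2, -1.0], [-2.6, -0.5], [0.2, -0.3], [1.2, -1.3]]
yel [ 0.5837  0.2149 -0.0889] [[0.4, 0.0], [-0.4, 0.2], [-0.2, -0.2], [0.1, 0.1]]
yel [ 0.5827  0.2126 -0.1027] [[-0.1, 0.1], [0.1, -0.2], [0.6, -0.0], [-0.5, 0.2]]
yel [ 0.5832  0.2139 -0.096 ] [[1.0, 0.2], [0.2, 0.5], [0.3, 0.0], [0.6, 0.2], [0.6, -0.0], [0.8, -0.2], [1.2, -0.0], [0.1, 0.2]]
grey [ 0.4476 -0.2235  0.1829] [[-0.4, -0.6], [-0.3, -0.1], [0.5, 0.5], [0.2, 0.2]]
grey in stand -0.09538202589143042 0.00034632612753273187
grey sc [ 0.4501 -0.2255  0.2053] [[1.0, -0.0], [-0.4, 0.2], [-0.5, 0.0], [0.1, -0.2]]
grey in stand -0.09333711924212215 -0.0021977583699668325
nest [ 0.583   0.2146 -0.1063] [[0.5, 0.2], [-0.4, 0.3], [-0.2, -0.4], [0.1, -0.0]]
```

```bash
cat > g.py <<'E'
from workcell import *
import numpy as np, sys
from scipy.spatial.transform import Rotation as Ro
def yawR(yaw,flip=1): # tool x down, tool y along own y of thing at yaw
    x=np.array([0,0,-1.]);y=flip*np.array([-np.sin(yaw),np.cos(yaw),0]);return Ro.from_matrix(np.c_[x,y,np.cross(x,y)])
def plan(pos,yaw):
    s=state();R=Ro.from_euler('xyz',s['ee_rot']);p=s['tcp_pos']
    y=R.as_matrix()[:,1];f=1 if y@yawR(yaw).as_matrix()[:,1]>0 else -1
    d=R.inv().apply(np.array(pos)-p)/.1; w=(R.inv()*yawR(yaw,f)).as_rotvec()/np.pi
    print('t',s['t'],'tcp',p.round(4),'tool y',y.round(3),'q',s['q'].round(2),'F',s['wrist_force'].round(2),'op',round(float(s['opening']),3));print('shift',d.round(3),'turn',w.round(4),'flip',f)
S=np.array([.5406,-.2038,.214])
def st(x,y=0): c,s=np.cos(S[2]),np.sin(S[2]);return [S[0]+c*x-s*y,S[1]+s*x+c*y]
E
python3 -c "
from g import *
plan([.5833,.214,.24],-.098)
plan(st(-.15)+[.2],.214);print(st(-.15))"
```

```text
t 2.3 tcp [0.2376 0.496  0.2313] tool y [0.432 0.902 0.   ] q [ 0.91  0.38  1.3  -0.    1.46 -0.22] F [-0.56 -0.21 -0.43] op 1.001
shift [-0.087 -1.049  4.336] turn [-0.111  0.    -0.   ] flip 1
t 2.3 tcp [0.2376 0.496  0.2313] tool y [0.432 0.902 0.   ] q [ 0.91  0.38  1.3  -0.    1.46 -0.22] F [-0.56 -0.21 -0.43] op 1.001
shift [ 0.313 -5.922  4.572] turn [-0.2103  0.     -0.    ] flip 1
[np.float64(0.3940216120332827), np.float64(-0.23565555180935494)]
```

```bash
python3 -m pendant '[[[-0.04,-0.1,0.33,-0.04,0,0,1],[-0.09,-0.2,0.67,-0.08,0,0,1],[-0.09,-0.24,1,-0.111,0,0,1],[-0.09,-0.24,1,-0.111,0,0,1]]]' 40; python3 -c "
from g import *
plan([.5833,.214,.24],-.098)"
```

```text
t: 2.8
tcp_pos: [0.3189, 0.4302, 0.2403]
ee_rot: [-0.683, 1.571, -0.784]
wrist_force: [0.8, 0.2, -0.1]
opening: 1.004
t 2.8 tcp [0.3189 0.4302 0.2403] tool y [ 0.1    0.995 -0.   ] q [ 0.71  0.35  1.32 -0.    1.47 -0.76] F [ 0.76  0.2  -0.13] op 1.004
shift [ 0.003 -1.885  2.848] turn [-0.0008  0.      0.    ] flip 1
```

```bash
python3 -m pendant '[[[0,-0.32,0.5,0,0,0,1],[0,-0.65,1,0,0,0,1]]]'; python3 -m pendant '[[[0,-0.32,0.5,0,0,0,1],[0,-0.65,1,0,0,0,1]]]';python3 -m pendant '[[[0,-0.3,0.5,0,0,0,1],[0,-0.58,0.85,0,0,0,1],[0,-0.58,0.85,0,0,0,1],[0,-0.58,0.85,0,0,0,1]]]'; python3 -c "
from g import *
plan([.5833,.214,.098],-.098)
import cv2
for c in('top','scene'): cv2.imwrite('pics/a_%s.png'%c,get_image(c)['color'])"
```

```text
t: 3.05
tcp_pos: [0.4108, 0.3566, 0.2404]
ee_rot: [1.555, 1.57, 1.458]
wrist_force: [0.9, 0.3, 0.2]
opening: 0.999
t: 3.3
tcp_pos: [0.5046, 0.2817, 0.2404]
ee_rot: [1.616, 1.57, 1.518]
wrist_force: [0.3, 0.7, 0.2]
opening: 0.998
t: 3.8
tcp_pos: [0.5819, 0.2172, 0.2402]
ee_rot: [2.73, 1.57, 2.632]
wrist_force: [-0.0, 0.9, 0.4]
opening: 0.998
t 3.8 tcp [0.5819 0.2172 0.2402] tool y [0.098 0.995 0.   ] q [ 0.17  0.5   1.07  0.    1.57 -1.31] F [-0.04  0.87  0.41] op 0.998
shift [ 1.422 -0.031  0.018] turn [ 0.     -0.0002 -0.0001] flip 1
```

```bash
python3 -m pendant '[[[0.3,-0.03,0.02,0,0,0,1],[0.6,-0.03,0.02,0,0,0,1],[0.9,-0.03,0.02,0,0,0,1],[0.9,-0.03,0.02,0,0,0,1]]]'; python3 -c "
from g import *
plan([.5833,.214,.098],-.098)"
```

```text
t: 4.4
tcp_pos: [0.5828, 0.2138, 0.1489]
ee_rot: [-2.909, 1.567, -3.006]
wrist_force: [0.0, -0.6, 0.1]
opening: 1.001
t 4.4 tcp [0.5828 0.2138 0.1489] tool y [ 0.097  0.995 -0.001] q [ 0.16  0.57  1.22  0.    1.36 -1.31] F [ 0.03 -0.58  0.06] op 1.001
shift [0.509 0.003 0.007] turn [ 0.0004 -0.0013  0.0003] flip 1
```

View pics/a_top.png

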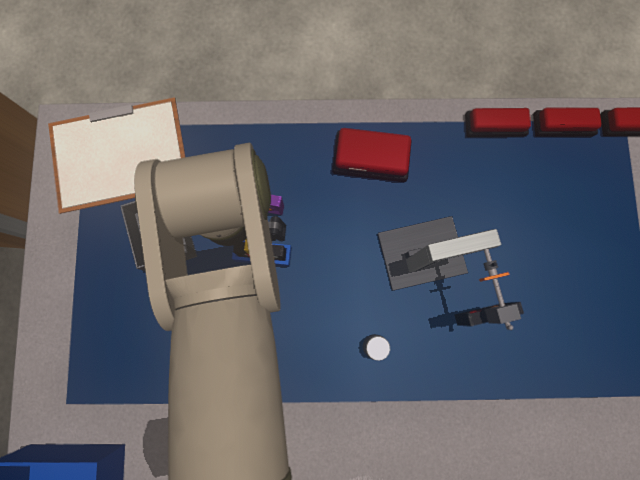

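```bash
python3 -m pendant '[[[0.17,0,0.005,0,0,0,1],[0.34,0,0.005,0,0,0,1],[0.5,0,0.005,0,0,0,1],[0.5,0,0.005,0,0,0,1]]]'; python3 -c "
from g import *
plan([.5833,.214,.098],-.098)
import cv2
for c in('top','scene'): cv2.imwrite('pics/b_%s.png'%c,get_image(c)['color'])
cv2.imwrite('pics/b_c.png',cv2.resize(cv2.imread('pics/b_scene.png')[100:300,250:450],None,fx=3,fy=3))"
```

```text
t: 4.9
tcp_pos: [0.5845, 0.2132, 0.1001]
ee_rot: [-2.92, 1.57, -3.018]
wrist_force: [-0.3, -0.2, -0.5]
opening: 0.995
t 4.9 tcp [0.5845 0.2132 0.1001] tool y [ 0.098  0.995 -0.   ] q [ 0.16  0.62  1.28  0.    1.25 -1.31] F [-0.27 -0.19 -0.49] op 0.995
shift [ 0.021  0.007 -0.013] turn [ 0.0001 -0.0003  0.0001] flip 1
```

View pics/b_c.png

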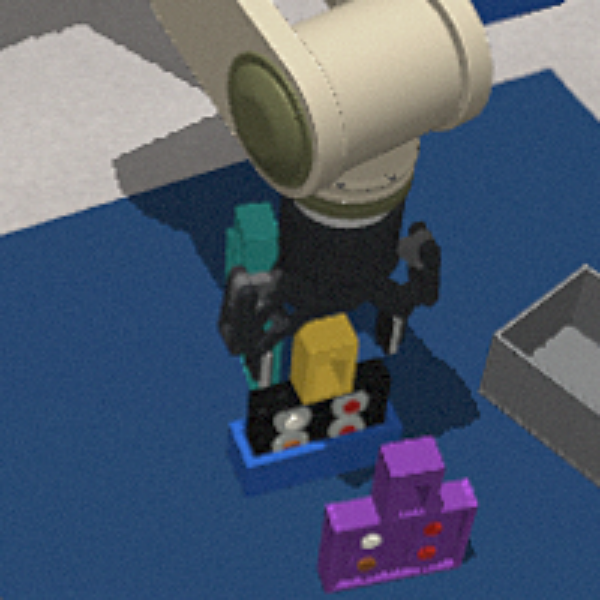

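```bash
python3 -m pendant '[[[0.02,0.007,-0.01,0,0,0,1],[0.02,0.007,-0.01,0,0,0,-1],[0.02,0.007,-0.01,0,0,0,-1],[0.02,0.007,-0.01,0,0,0,-1],[0.02,0.007,-0.01,0,0,0,-1],[0.02,0.007,-0.01,0,0,0,-1],[0.02,0.007,-0.01,0,0,0,-1]]]' 60;  python3 -c "
from g import *
plan([.5833,.214,.098],-.098)"
```

```text
t: 5.88
tcp_pos: [0.584, 0.2138, 0.0986]
ee_rot: [0.304, 1.57, 0.206]
wrist_force: [0.1, 1.7, 3.1]
opening: 0.412
t 5.875 tcp [0.584  0.2138 0.0986] tool y [0.098 0.995 0.   ] q [ 0.16  0.62  1.28  0.    1.24 -1.31] F [0.05 1.65 3.07] op 0.412
shift [ 0.006  0.002 -0.008] turn [ 0.      0.0001 -0.    ] flip 1
```

```bash
python3 -m pendant '[[[-0.2,0,0,0,0,0,-1],[-0.4,0,0,0,0,0,-1],[-0.7,0,0,0,0,0,-1],[-1,0,0,0,0,0,-1]]]'; python3 -m pendant '[[[-0.35,0,0,0,0,0,-1],[-0.7,0,0,0,0,0,-1],[-0.7,0,0,0,0,0,-1]]]'; python3 -c "
from g import *
plan(st(-.2)+[.26],.214);print(st(-.2))
import cv2
cv2.imwrite('pics/d_scene.png',get_image('scene')['color'])"
```

```text
t: 6.38
tcp_pos: [0.5836, 0.2136, 0.1985]
ee_rot: [-2.867, 1.569, -2.965]
wrist_force: [-0.4, 0.2, -1.5]
opening: 0.414
t: 6.75
tcp_pos: [0.5845, 0.2138, 0.2703]
ee_rot: [0.255, 1.566, 0.156]
wrist_force: [-1.1, 0.5, -2.3]
opening: 0.41
t 6.75 tcp [0.5845 0.2138 0.2703] tool y [0.098 0.995 0.001] q [ 0.16  0.49  1.01 -0.    1.64 -1.31] F [-1.12  0.53 -2.27] op 0.41
shift [ 0.09  -4.813 -1.932] turn [-0.0994  0.0014 -0.0001] flip 1
[np.float64(0.34516214937771017), np.float64(-0.24627406907913993)]
```

View pics/d_scene.png

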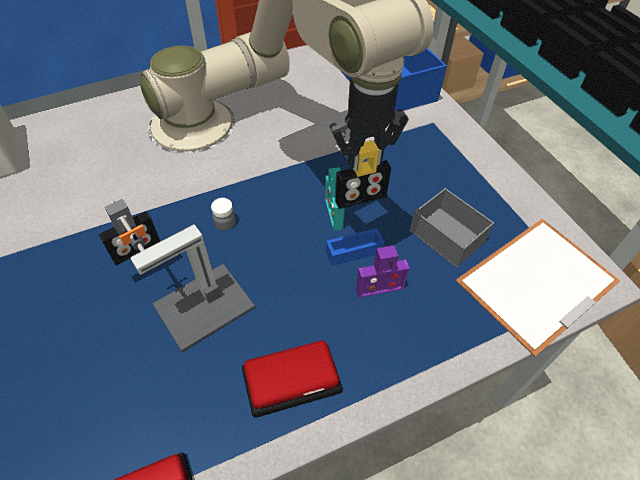

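```bash
python3 -m pendant '[[[0,-0.25,-0.25,-0.03,0,0,-1],[0,-0.5,-0.5,-0.06,0,0,-1],[0,-0.75,-0.75,-0.0994,0,0,-1],[0,-1,-1,-0.0994,0,0,-1]]]'; python3 -c "
from g import *
plan(st(-.2)+[.26],.214)"
```

```text
t: 7.3
tcp_pos: [0.473, 0.1233, 0.2663]
ee_rot: [2.961, 1.567, -3.107]
wrist_force: [0.6, -1.0, -1.2]
opening: 0.415
t 7.3 tcp [0.473  0.1233 0.2663] tool y [-0.214  0.977  0.001] q [ 0.01  0.25  1.39 -0.    1.51 -1.77] F [ 0.64 -0.96 -1.18] op 0.415
shift [ 0.068 -3.337 -2.039] turn [ 0.0005 -0.0012 -0.0002] flip 1
```

```bash
python3 -m pendant '[[[0,-0.3,-0.33,0,0,0,-1],[0,-0.6,-0.66,0,0,0,-1],[0,-1,-1,0,0,0,-1]]]'; python3 -m pendant '[[[0,-0.3,-0.33,0,0,0,-1],[0,-0.6,-0.66,0,0,0,-1],[0,-1,-1,0,0,0,-1]]]';python3 -m pendant '[[[0,-0.4,0,0,0,0,-1],[0,-0.8,0,0,0,0,-1],[0,-0.8,0,0,0,0,-1]]]'; python3 -c "
from g import *
plan(st(-.2)+[.26],.214)"
```

```text
t: 7.68
tcp_pos: [0.3964, 0.0045, 0.2666]
ee_rot: [2.668, 1.568, 2.883]
wrist_force: [0.0, -0.7, -2.6]
opening: 0.412
t: 8.05
tcp_pos: [0.3201, -0.1142, 0.2669]
ee_rot: [2.204, 1.568, 2.419]
wrist_force: [0.7, -0.4, -1.5]
opening: 0.413
t: 8.43
tcp_pos: [0.3384, -0.1936, 0.2664]
ee_rot: [2.152, 1.567, 2.364]
wrist_force: [-0.1, 0.8, -2.6]
opening: 0.414
t 8.425 tcp [ 0.3384 -0.1936  0.2664] tool y [-0.21   0.978  0.003] q [-0.83  0.07  1.62 -0.    1.46 -2.61] F [-0.06  0.78 -2.63] op 0.414
shift [ 0.063 -0.529 -0.044] turn [-0.0009 -0.0007 -0.001 ] flip 1
```

```bash
python3 -c "
from g import *
plan(st(-.165)+[.191],.214)"
```

```text
t 8.425 tcp [ 0.3384 -0.1936  0.2664] tool y [-0.21   0.978  0.003] q [-0.83  0.07  1.62 -0.    1.46 -2.61] F [-0.06  0.78 -2.63] op 0.414
shift [ 0.752 -0.531  0.307] turn [-0.0009 -0.0007 -0.001 ] flip 1
```

```bash
python3 -m pendant '[[[0,-0.27,0.1,0,0,0,-1],[0,-0.53,0.2,0,0,0,-1],[0.25,-0.53,0.31,0,0,0,-1],[0.5,-0.53,0.31,0,0,0,-1],[0.75,-0.53,0.31,0,0,0,-1],[0.75,-0.53,0.31,0,0,0,-1],[0.75,-0.53,0.31,0,0,0,-1]]]'; python3 -c "
from g import *
plan(st(-.165)+[.191],.214)
import cv2
for c in('top','scene'): cv2.imwrite('pics/e_%s.png'%c,get_image(c)['color'])
a=cv2.imread('pics/e_scene.png');cv2.imwrite('pics/e_c.png',cv2.resize(a[150:300,60:260],None,fx=4,fy=4))
a=cv2.imread('pics/e_top.png');cv2.imwrite('pics/e_d.png',cv2.resize(a[240:390,420:620],None,fx=4,fy=4))"
```

```text
t: 9.3
tcp_pos: [0.3804, -0.237, 0.1938]
ee_rot: [-0.908, 1.57, -0.693]
wrist_force: [0.6, 0.2, -1.6]
opening: 0.412
t 9.3 tcp [ 0.3804 -0.237   0.1938] tool y [-0.213  0.977 -0.   ] q [-0.82  0.24  1.63  0.    1.28 -2.61] F [ 0.62  0.16 -1.57] op 0.412
shift [ 0.028 -0.016 -0.014] turn [0.0002 0.0001 0.0001] flip 1
```

View pics/e_c.png

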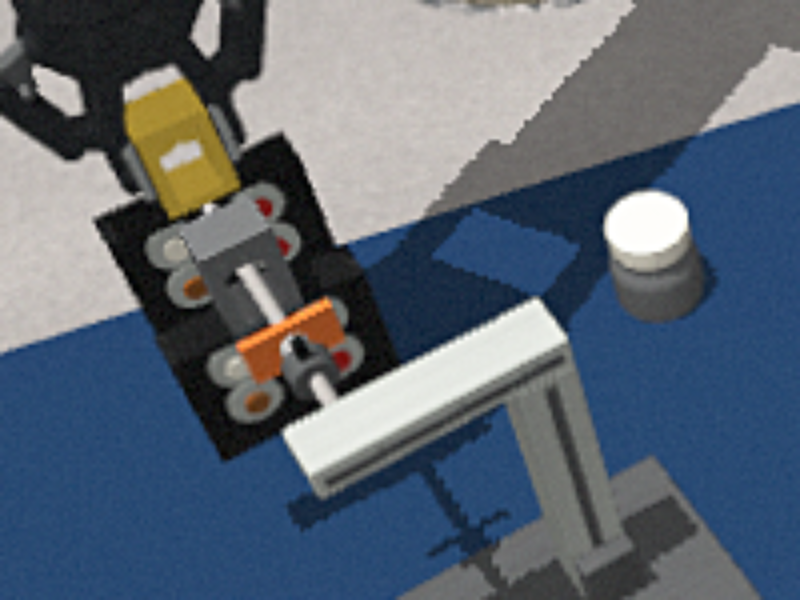

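View pics/e_d.png

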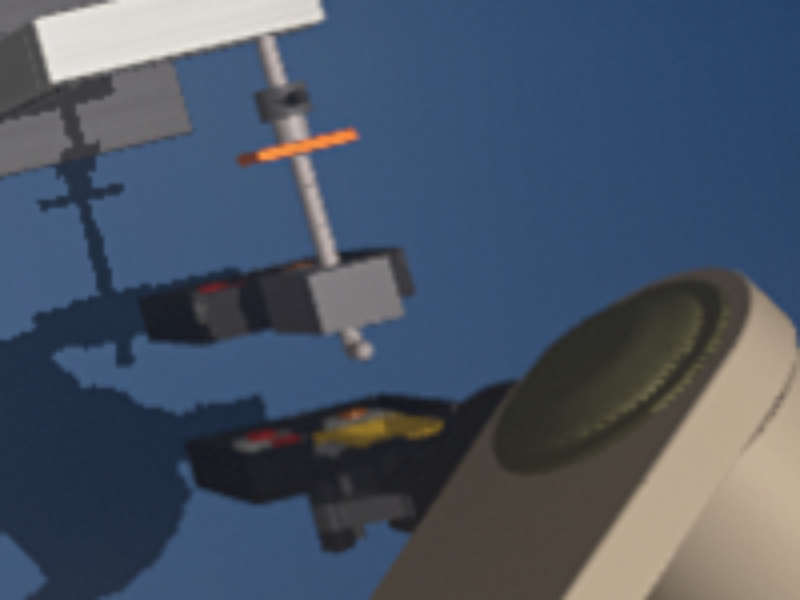

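```bash
cat > ov.py <<'E'
from h import *
from g import S,st
def box(c,im,o,sc,pose,lo,hi,col):
    L=[[x,y,z] for x in(lo[0],hi[0]) for y in(lo[1],hi[1]) for z in(lo[2],hi[2])]
    q=((proj(c,place(pose,L))-np.array(o)+.5)*sc).astype(int)
    for i in range(8):
        for b in(1,2,4):
            j=i^b
            if j>i: cv2.line(im,tuple(map(int,q[i])),tuple(map(int,q[j])),col,1)
def ov(src,c,o,w,sc,carriers,out):
    a=cv2.imread(src)[o[1]:o[1]+w[1],o[0]:o[0]+w[0]];a=cv2.resize(a,None,fx=sc,fy=sc,interpolation=cv2.INTER_NEAREST)
    box(c,a,o,sc,S,(.02,-.025,.195),(.05,.1,.21),(0,255,0)); box(c,a,o,sc,S,(-.115,-.004,.196),(-.0,.004,.204),(255,255,0))
    for p,u,col in carriers:
        box(c,a,o,sc,p,(-.013,-.018,u+.08),(.013,.018,u+.136),col);box(c,a,o,sc,p,(-.011,-.05,u),(.011,.05,u+.08),col)
    cv2.imwrite(out,a)
E
python3 - <<'E'
from ov import *
tc=[.3804,-.237,.214]
cs=[(tc,.1938-.091,(0,0,255)),(st(-.0945)+[.214],.082,(255,0,255))]
ov('pics/e_scene.png','scene',(80,150),(130,150),6,cs,'pics/ov1.png')
a=cv2.imread('pics/ov1.png');cv2.imwrite('pics/ov1.png',a[:600])
ov('pics/e_top.png','top',(430,240),(110,130),6,cs,'pics/ov2.png');a=cv2.imread('pics/ov2.png');cv2.imwrite('pics/ov2.png',a[-600:])
E
```

```text
(no output)
```

View pics/ov1.png

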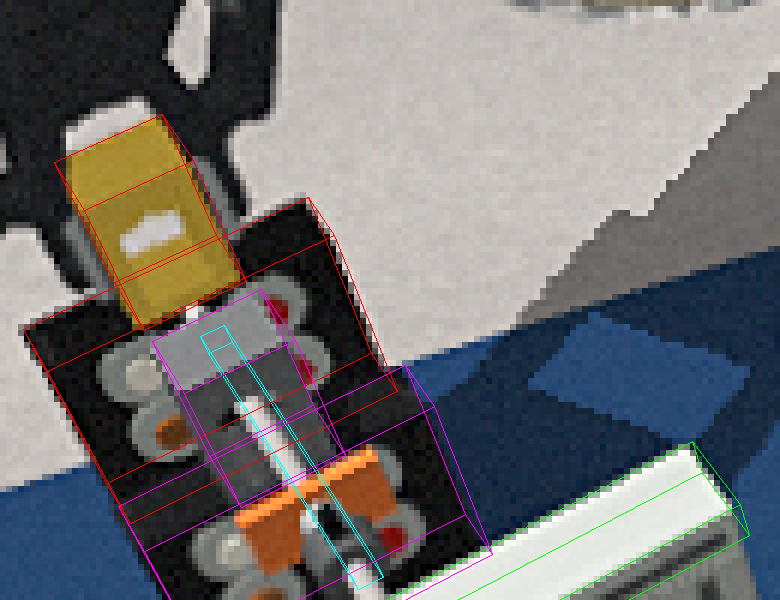

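View pics/ov2.png

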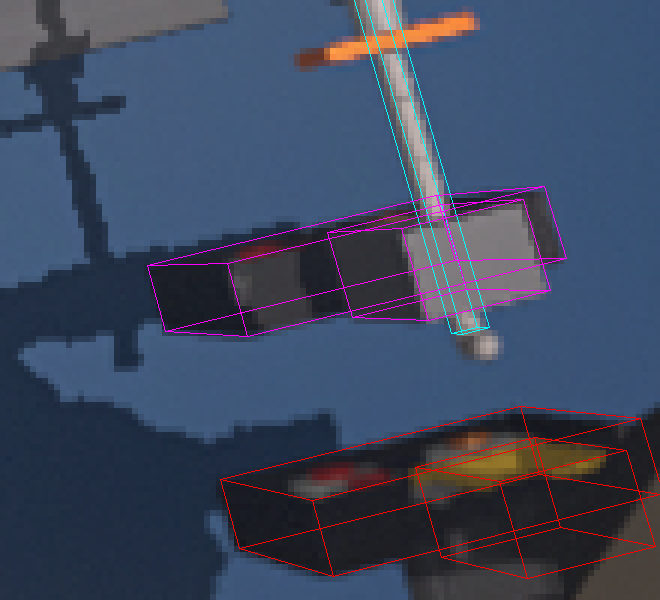

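```bash
python3 -m pendant '[[[0.028,-0.016,0,0,0,0,-1],[0.028,-0.016,0.1,0,0,0,-1],[0.028,-0.016,0.2,0,0,0,-1],[0.028,-0.016,0.27,0,0,0,-1],[0.028,-0.016,0.27,0,0,0,-1],[0.028,-0.016,0.27,0,0,0,-1]]]'
python3 - <<'E'
from g import *
plan(st(-.125)+[.191],.214)
import cv2
for c in('top','scene'): cv2.imwrite('pics/f_%s.png'%c,get_image(c)['color'])
from ov import *
p=state()['tcp_pos'];cs=[([p[0],p[1],.214],p[2]-.091,(0,0,255))]
ov('pics/f_scene.png','scene',(80,150),(130,100),6,cs,'pics/ov3.png')
ov('pics/f_top.png','top',(440,270),(110,100),6,cs,'pics/ov4.png')
E
```

```text
t: 10.15
tcp_pos: [0.4069, -0.2331, 0.1905]
ee_rot: [2.542, 1.571, 2.757]
wrist_force: [0.0, -0.4, -1.9]
opening: 0.416
t 10.15 tcp [ 0.4069 -0.2331  0.1905] tool y [-0.213  0.977  0.   ] q [-0.77  0.28  1.58 -0.    1.28 -2.56] F [ 0.   -0.38 -1.92] op 0.416
shift [-0.005  0.002  0.118] turn [ 0.0001 -0.0001 -0.    ] flip 1
```

View pics/ov3.png

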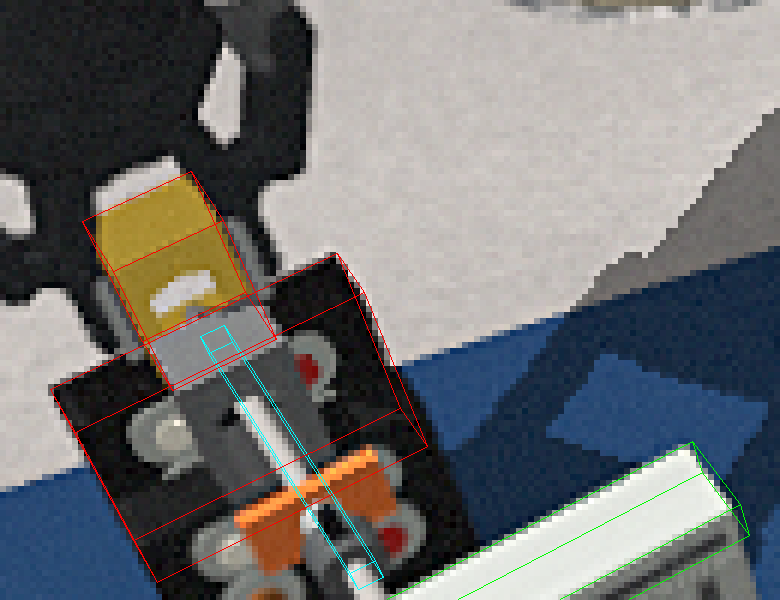

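View pics/ov4.png

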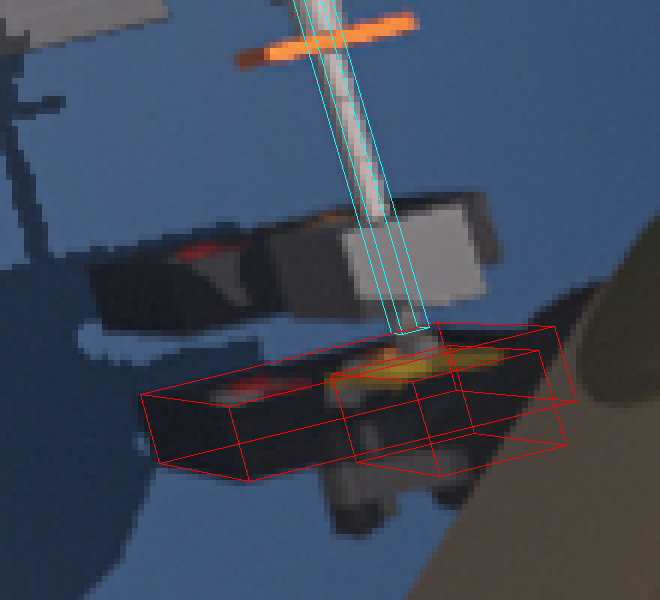

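Run:
```python
from h import *
from g import S
c,s=np.cos(S[2]),np.sin(S[2])
def loc(X):
    d=X[:,:2]-S[:2];return np.c_[c*d[:,0]+s*d[:,1],-s*d[:,0]+c*d[:,1]].round(4)
print(loc(ray('top',[[502,303.7],[493.7,272.8]],.202)))
print(loc(ray('scene',[[120.3,217],[129.2,227]],.202)))
print(loc(ray('top',[[510.4,326.9]],.212)), 'pad top', loc(ray('top',[[479.5+0,279.5],[509,272.3]],.213)),loc(ray('scene',[[119.5,236],[142.5,225]],.213)))
print(loc(np.array([[.4069,-.2331]])))
```

```text
[[-0.0784  0.0004]
 [-0.0241 -0.0008]]
[[-0.082  -0.0036]
 [-0.0497  0.0003]]
[[-0.1182  0.0018]] pad top [[-0.0296  0.0307]
 [-0.0293 -0.0222]] [[-0.0305 -0.0231]
 [-0.0295  0.0207]]
[[-0.1369 -0.0002]]
```

```bash
python3 -m pendant '[[[-0.005,0.005,0.05,0,0,0,-1],[-0.005,0.005,0.1,0,0,0,-1],[-0.005,0.005,0.14,0,0,0,-1],[-0.005,0.005,0.14,0,0,0,-1]]]';python3 -m pendant '[[[0,0,0.02,0,0,0,-1],[0,0,0.04,0,0,0,-1],[0,0,0.04,0,0,0,-1]]]';python3 -m pendant '[[[0,0,0.02,0,0,0,-1],[0,0,0.04,0,0,0,-1],[0,0,0.04,0,0,0,-1]]]'
python3 - <<'E'
from g import *
plan(st(-.095)+[.191],.214)
import cv2
for c in('top','scene'): cv2.imwrite('pics/g_%s.png'%c,get_image(c)['color'])
a=cv2.imread('pics/g_scene.png');b=cv2.imread('pics/g_top.png')
cv2.imwrite('pics/g.png',np.hstack([cv2.resize(a[160:260,80:180],None,fx=4,fy=4),cv2.resize(b[270:370,440:540],None,fx=4,fy=4)]))
E
```

```text
t: 10.75
tcp_pos: [0.4208, -0.2296, 0.1909]
ee_rot: [2.36, 1.571, 2.575]
wrist_force: [-0.0, 0.0, -1.2]
opening: 0.414
t: 11.12
tcp_pos: [0.4246, -0.2288, 0.191]
ee_rot: [-0.409, 1.571, -0.195]
wrist_force: [0.0, -0.4, -1.5]
opening: 0.414
t: 11.5
tcp_pos: [0.4286, -0.228, 0.191]
ee_rot: [-0.456, 1.571, -0.241]
wrist_force: [0.8, -0.1, -2.3]
opening: 0.415
t 11.5 tcp [ 0.4286 -0.228   0.191 ] tool y [-0.213  0.977 -0.   ] q [-0.73  0.3   1.54  0.    1.3  -2.52] F [ 0.84 -0.07 -2.35] op 0.415
shift [ 0.    -0.002  0.196] turn [0.0001 0.0001 0.    ] flip 1
```

View pics/g.png

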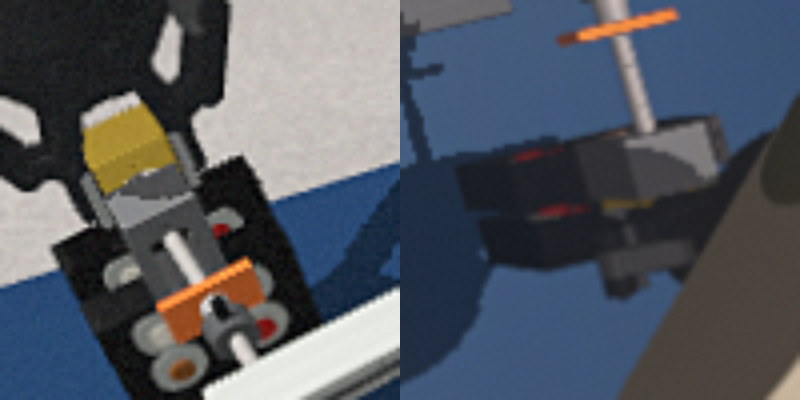

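```bash
for i in 1 2 3; do python3 -m pendant '[[[0,0,0.02,0,0,0,-1],[0,0,0.04,0,0,0,-1],[0,0,0.06,0,0,0,-1]]]' | egrep 'tcp|force'; done; python3 -c "
from g import *
plan(st(-.093)+[.191],.214)"
```

```text
tcp_pos: [0.4344, -0.2267, 0.191]
wrist_force: [-1.4, 0.6, -2.0]
tcp_pos: [0.4402, -0.2254, 0.191]
wrist_force: [-0.5, -0.5, -1.8]
tcp_pos: [0.4461, -0.2242, 0.191]
wrist_force: [-1.1, -0.5, -2.4]
t 12.725 tcp [ 0.4461 -0.2242  0.191 ] tool y [-0.213  0.977 -0.   ] q [-0.7   0.33  1.5  -0.    1.31 -2.49] F [-1.08 -0.45 -2.41] op 0.412
shift [ 0.    -0.002  0.037] turn [ 0.0001 -0.      0.    ] flip 1
```

```bash
python3 -m pendant '[[[0,0,0.02,0,0,0,-1],[0,0,0.04,0,0,0,-1],[0,0,0.06,0,0,0,-1],[0,0,0.08,0,0,0,-1],[0,0,0.08,0,0,0,-1]]]' | egrep 'tcp|force';python3 - <<'E'
from g import *
plan(st(-.09)+[.191],.214)
import cv2
for c in('top','scene'): cv2.imwrite('pics/i_%s.png'%c,get_image(c)['color'])
a=cv2.imread('pics/i_scene.png');b=cv2.imread('pics/i_top.png')
cv2.imwrite('pics/i.png',np.hstack([cv2.resize(a[160:260,80:180],None,fx=4,fy=4),cv2.resize(b[270:370,440:540],None,fx=4,fy=4)]))
E
```

```text
tcp_pos: [0.454, -0.2224, 0.191]
wrist_force: [1.0, 0.8, -1.1]
t 13.35 tcp [ 0.454  -0.2224  0.191 ] tool y [-0.213  0.977  0.   ] q [-0.69  0.34  1.49  0.    1.32 -2.48] F [ 0.95  0.83 -1.11] op 0.411
shift [-0.    -0.002 -0.015] turn [ 0.0001  0.0001 -0.    ] flip 1
```

View pics/i.png

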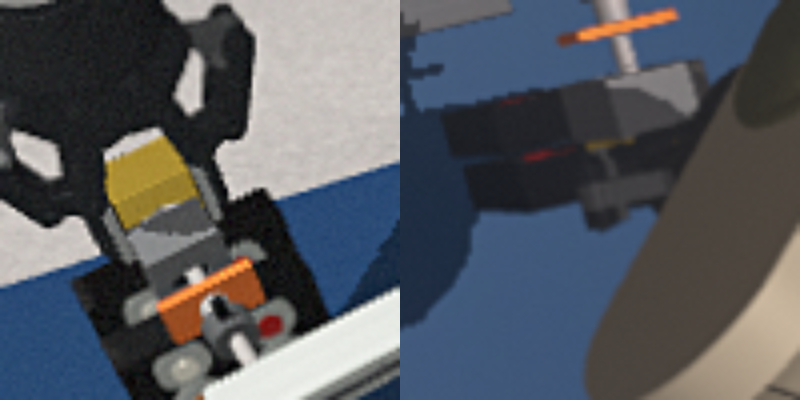

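```bash
python3 -m pendant '[[[0,0,-0.02,0,0,0,-1],[0.04,0,-0.02,0,0,0,-1],[0.08,0,-0.02,0,0,0,-1],[0.12,0,-0.02,0,0,0,-1],[0.155,0,-0.02,0,0,0,-1],[0.155,0,-0.02,0,0,0,-1]]]'; for i in 1 2; do python3 -m pendant '[[[0.005,0,0,0,0,0,-1],[0.01,0,0,0,0,0,-1],[0.01,0,0,0,0,0,-1]]]'| egrep 'tcp|force'; done
```

```text
t: 14.2
tcp_pos: [0.4517, -0.2228, 0.1752]
ee_rot: [2.264, 1.57, 2.479]
wrist_force: [0.4, -0.6, -2.2]
opening: 0.416
tcp_pos: [0.4518, -0.2229, 0.1746]
wrist_force: [-0.5, -0.2, -1.9]
tcp_pos: [0.452, -0.2231, 0.174]
wrist_force: [-1.2, 0.5, 3.4]
```

```bash
python3 -m pendant '[[[-0.01,0,0,0,0,0,-1],[-0.01,0,0.03,0,0,0,-1],[-0.01,0,0.06,0,0,0,-1],[-0.01,0,0.06,0,0,0,-1]]]'| egrep 'tcp|force'; for i in 1 2 3; do python3 -m pendant '[[[0,0,0.01,0,0,0,-1],[0,0,0.02,0,0,0,-1],[0,0,0.02,0,0,0,-1]]]'| egrep 'tcp|force'; done; python3 -c "
from g import *
plan(st(-.07)+[.175],.214)"
```

```text
tcp_pos: [0.4579, -0.2215, 0.1743]
wrist_force: [0.3, 0.7, -2.7]
tcp_pos: [0.4597, -0.2212, 0.1745]
wrist_force: [-0.7, -0.3, -1.6]
tcp_pos: [0.4617, -0.2208, 0.1745]
wrist_force: [1.1, -0.0, -2.0]
tcp_pos: [0.4637, -0.2203, 0.1745]
wrist_force: [-0.1, -0.2, -2.2]
t 16.575 tcp [ 0.4637 -0.2203  0.1745] tool y [-0.213  0.977 -0.   ] q [-0.67  0.37  1.49  0.    1.28 -2.46] F [-0.13 -0.21 -2.16] op 0.414
shift [-0.005 -0.002  0.087] turn [0.0001 0.0001 0.    ] flip 1
```

```bash
for i in 1 2 3 4; do python3 -m pendant '[[[0,0,0.01,0,0,0,-1],[0,0,0.02,0,0,0,-1],[0,0,0.02,0,0,0,-1]]]'| egrep 'tcp|force'; done; python3 -c "
from g import *
plan(st(-.07)+[.175],.214)"
```

```text
tcp_pos: [0.4656, -0.2199, 0.1745]
wrist_force: [0.2, 0.2, -2.1]
tcp_pos: [0.4676, -0.2195, 0.1745]
wrist_force: [-0.5, 0.5, -1.3]
tcp_pos: [0.4696, -0.219, 0.1745]
wrist_force: [-0.2, 0.1, -1.6]
tcp_pos: [0.4715, -0.2186, 0.1745]
wrist_force: [-1.2, -0.2, -1.3]
t 18.075 tcp [ 0.4715 -0.2186  0.1745] tool y [-0.213  0.977 -0.   ] q [-0.66  0.38  1.48  0.    1.29 -2.45] F [-1.24 -0.18 -1.26] op 0.411
shift [-0.005 -0.002  0.007] turn [0.0001 0.     0.    ] flip 1
```

```bash
for i in 1 2 3; do python3 -m pendant '[[[0,0,0.01,0,0,0,-1],[0,0,0.01,0,0,0,-1]]]'| egrep 'tcp|force'; done
python3 - <<'E'
from g import *
import cv2
for c in('top','scene'): cv2.imwrite('pics/j_%s.png'%c,get_image(c)['color'])
a=cv2.imread('pics/j_scene.png');b=cv2.imread('pics/j_top.png')
cv2.imwrite('pics/j.png',np.hstack([cv2.resize(a[160:260,80:180],None,fx=4,fy=4),cv2.resize(b[260:360,440:540],None,fx=4,fy=4)]))
E
```

```text
tcp_pos: [0.4723, -0.2184, 0.1745]
wrist_force: [-2.4, -0.2, -0.6]
tcp_pos: [0.4731, -0.2182, 0.1745]
wrist_force: [-4.6, -0.7, -1.2]
tcp_pos: [0.474, -0.2181, 0.1745]
wrist_force: [-5.6, -1.7, -0.7]
```

View pics/j.png

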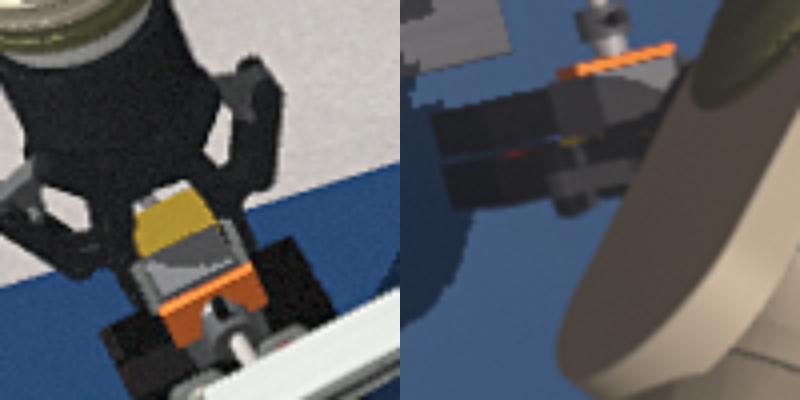

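```bash
for i in 1 2; do python3 -m pendant '[[[0,0,0.01,0,0,0,-1],[0,0,0.01,0,0,0,-1]]]'| egrep 'tcp|force'; done
```

```text
tcp_pos: [0.4747, -0.2179, 0.1745]
wrist_force: [-7.5, -2.3, -0.6]
tcp_pos: [0.4754, -0.2177, 0.1745]
wrist_force: [-8.3, -3.0, 0.6]
```

```bash
python3 -m pendant '[[[0,0,0.01,0,0,0,-1],[0,0,0.01,0,0,0,-1],[0,0,0.01,0,0,0,-1]]]'| egrep 'tcp|force'
```

```text
tcp_pos: [0.4761, -0.2176, 0.1745]
wrist_force: [-10.4, -2.2, 2.3]
```

```bash
python3 -m pendant '[[[0,0,0.005,0,0,0,-1],[0,0,0.005,0,0,0,-1],[0,0,0.005,0,0,0,-1]]]'| egrep 'tcp|force'; python3 -m pendant '[[[0,0,-0.02,0,0,0,-1],[0,0,-0.04,0,0,0,-1],[0,0,-0.06,0,0,0,-1],[0,0,-0.06,0,0,0,-1]]]'| egrep 'tcp|force';python3 -m pendant '[[[0,0,-0.01,0,0,0,-1],[0,0,-0.02,0,0,0,-1],[0,0,-0.02,0,0,0,-1]]]'| egrep 'tcp|force'
python3 - <<'E'
from g import *
plan(st(-.07)+[.175],.214)
import cv2
for c in('top','scene'): cv2.imwrite('pics/k_%s.png'%c,get_image(c)['color'])
a=cv2.imread('pics/k_scene.png');b=cv2.imread('pics/k_top.png')
cv2.imwrite('pics/k.png',np.hstack([cv2.resize(a[160:260,80:180],None,fx=4,fy=4),cv2.resize(b[260:360,440:540],None,fx=4,fy=4)]))
E
```

```text
tcp_pos: [0.4764, -0.2175, 0.1745]
wrist_force: [-11.4, -1.9, 2.7]
tcp_pos: [0.472, -0.2185, 0.1745]
wrist_force: [-1.3, 0.1, -1.6]
tcp_pos: [0.47, -0.219, 0.1746]
wrist_force: [0.1, 0.6, -1.1]
t 21.05 tcp [ 0.47   -0.219   0.1746] tool y [-0.213  0.977 -0.   ] q [-0.66  0.38  1.48  0.    1.29 -2.45] F [ 0.14  0.6  -1.08] op 0.415
shift [-0.004 -0.002  0.022] turn [0.     0.0001 0.    ] flip 1
```

View pics/k.png

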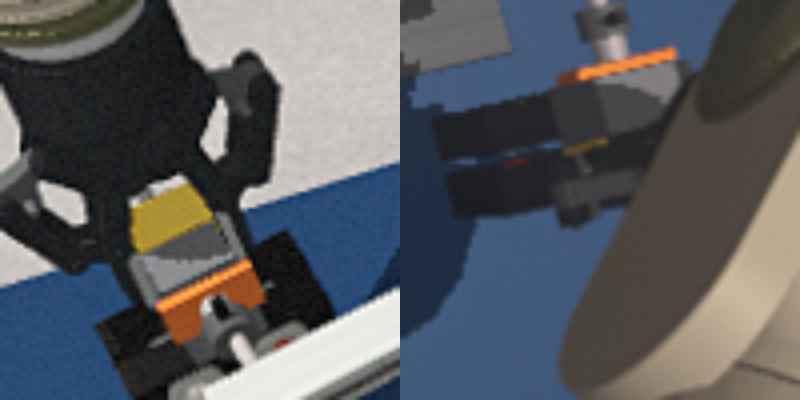

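```bash
python3 -m pendant '[[[0.005,0,0,0,0,0,-1],[0.005,0,0,0,0,0,-1]]]'| egrep 'tcp|force';python3 -m pendant '[[[0,0,0,0,0,0,-0.1],[0,0,0,0,0,0,0.05],[0,0,0,0,0,0,0.3],[0,0,0,0,0,0,0.5],[0,0,0,0,0,0,0.5],[0,0,0,0,0,0,0.5],[0,0,0,0,0,0,0.5]]]'
python3 - <<'E'
from g import *
plan(st(-.07)+[.175],.214)
import cv2
for c in('top','scene'): cv2.imwrite('pics/l_%s.png'%c,get_image(c)['color'])
a=cv2.imread('pics/l_scene.png');b=cv2.imread('pics/l_top.png')
cv2.imwrite('pics/l.png',np.hstack([cv2.resize(a[160:260,80:180],None,fx=4,fy=4),cv2.resize(b[260:360,440:540],None,fx=4,fy=4)]))
E
```

```text
tcp_pos: [0.47, -0.219, 0.1741]
wrist_force: [0.0, 0.4, -0.6]
t: 22.28
tcp_pos: [0.4699, -0.219, 0.174]
ee_rot: [2.31, 1.571, 2.524]
wrist_force: [-1.1, 0.1, 0.5]
opening: 0.747
t 22.275 tcp [ 0.4699 -0.219   0.174 ] tool y [-0.213  0.977  0.   ] q [-0.66  0.38  1.48 -0.    1.28 -2.45] F [-1.13  0.09  0.5 ] op 0.747
shift [-0.01  -0.002  0.023] turn [ 0.0001 -0.     -0.    ] flip 1
```

View pics/l.png

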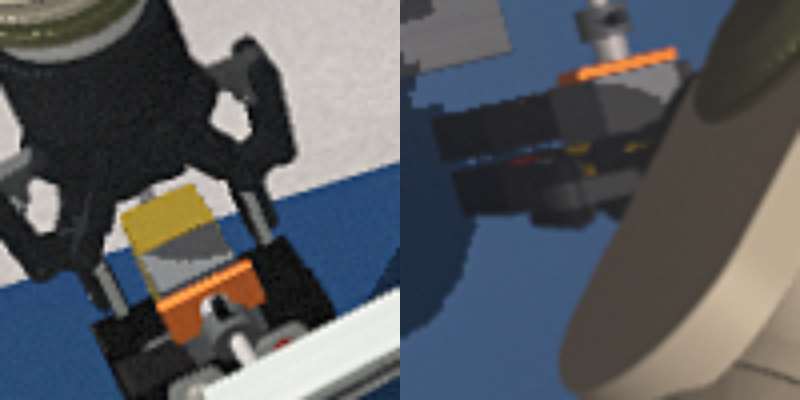

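Released; the yellow loop hangs free between the open fingers. Lift straight up and check.

```bash
python3 -m pendant '[[[-0.1,0,0,0,0,0,0.5],[-0.25,0,0,0,0,0,0.5],[-0.45,0,0,0,0,0,0.5],[-0.7,0,0,0,0,0,0.5],[-1,0,0,0,0,0,0.5]]]';python3 -m pendant '[[[0,0,-0.4,0,0,0,0.5],[0,0,-0.8,0,0,0,0.5],[0,0,-1,0,0,0,0.5]]]';python3 -m pendant '[[[0,0.4,-0.1,0,0,0,0.5],[0,0.8,-0.1,0,0,0,0.5],[0,1,-0.1,0,0,0,0.5]]]';python3 -m pendant '[[[0,0.4,0,0,0,0,0.5],[0,0.8,0,0,0,0,0.5],[0,1,0,0,0,0,0.5],[0,1,0,0,0,0,0.5]]]'
python3 - <<'E'
from g import *
import cv2
for c in('top','scene'): cv2.imwrite('pics/n_%s.png'%c,get_image(c)['color'])
a=cv2.imread('pics/n_scene.png');b=cv2.imread('pics/n_top.png')
cv2.imwrite('pics/n.png',np.hstack([cv2.resize(a[180:260,80:160],None,fx=5,fy=5),cv2.resize(b[265:345,440:520],None,fx=5,fy=5)]))
E
```

```text
t: 23.0
tcp_pos: [0.4697, -0.2188, 0.2754]
ee_rot: [2.836, 1.571, 3.05]
wrist_force: [0.0, 0.2, -0.1]
opening: 0.75
t: 23.38
tcp_pos: [0.3708, -0.2403, 0.2749]
ee_rot: [-1.206, 1.57, -0.992]
wrist_force: [-0.2, -0.2, 0.6]
opening: 0.752
t: 23.75
tcp_pos: [0.3407, -0.1434, 0.2748]
ee_rot: [-0.927, 1.569, -0.712]
wrist_force: [0.5, 0.2, -0.9]
opening: 0.753
t: 24.25
tcp_pos: [0.32, -0.0464, 0.2745]
ee_rot: [-0.849, 1.57, -0.633]
wrist_force: [-0.1, -0.3, -0.8]
opening: 0.752
```

View pics/n.png

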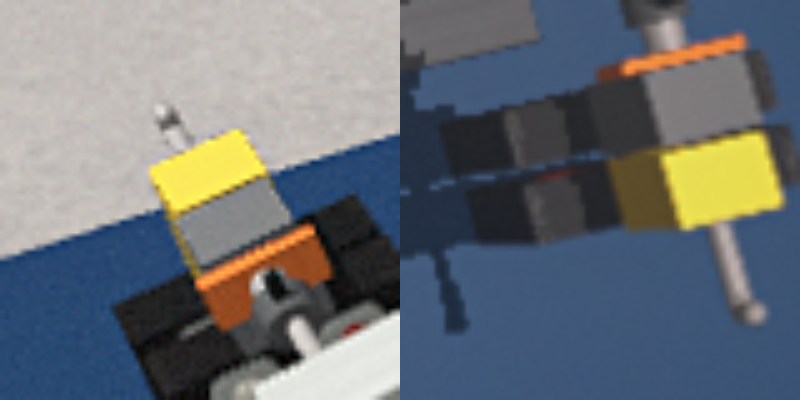

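View pics/n_top.png

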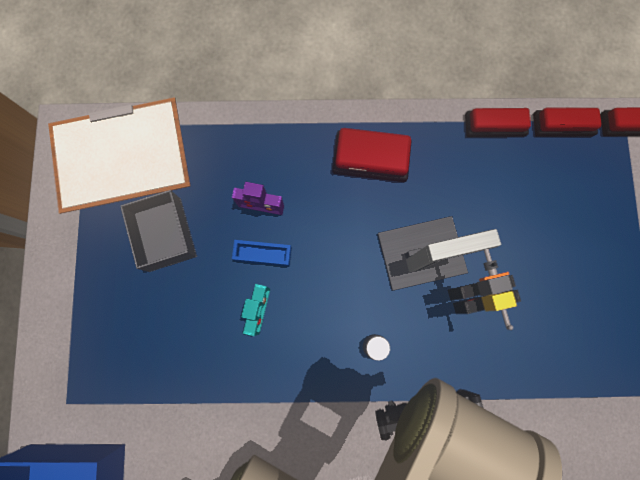

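View pics/n_scene.png

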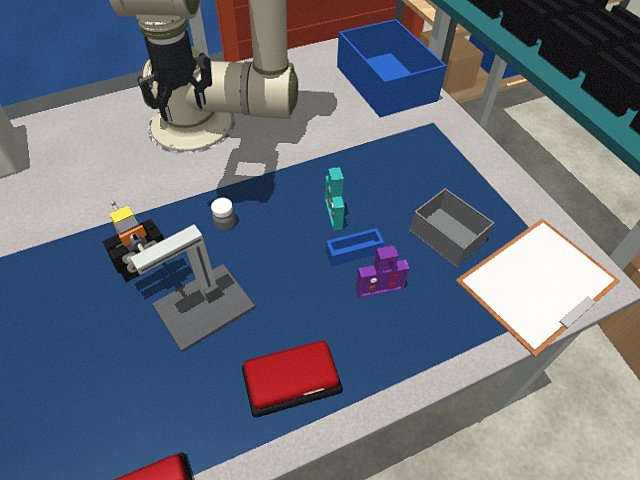

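```bash
python3 -m pendant '[[[0,0,0,0,0,0,0.5],[0,0,0,0,0,0,0.5],[0,0,0,0,0,0,0.5],[0,0,0,0,0,0,0.5]]]'|head -1
python3 - <<'E'
from workcell import *
import cv2,numpy as np
a=get_image('top')['color'];b=cv2.imread('pics/n_top.png')
print(np.abs(a.astype(int)-b)[265:345,420:530].mean(),np.abs(a.astype(int)-b)[265:345,420:530].max(), np.abs(a.astype(int)-b)[100:160,200:300].max())
print(close_job())
E
```

```text
t: 24.85
0.7335227272727273 4 4
the job is handed in; nothing more can be done
None
```

The yellow-looped carrier now hangs on the hook bar in front of the grey-looped one, behind the upturned tip. The job is handed in at about 25 s of the 70 s allowed.

**What I did:** I took the yellow-looped carrier out of the nest and passed it over the tip about 18 mm higher than it hangs. I pushed the grey-looped carrier back with it, lowered it to just above the bar and pushed the pair into the spring pad. The wrist felt about 11.5 N along the bar, of which I put friction at 1 N or less. I then backed off about 6.5 mm until the push was gone, set the carrier on the bar, let go and moved the arm clear.

**Last checks:**
- **Carriers:** the final pictures show the grey loop next to the pad, the yellow loop in front of it, and bare bar between the yellow loop and the tip.
- **At rest:** two top pictures half a second apart differ around the carriers only by image noise.
- **Other things:** the tail lamp, bin, jar, and the purple and turquoise look-alikes look unmoved.
- **Stand position:** the two cameras disagreed by about 2 mm, which was well within the play in the loop's window.
- **Forces while pushing:** nothing unexpected showed. Lowering onto the bar and the push against the pad each added about 5 N upward.

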